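# Set the ratchet prop three clicks up

### The arm

A 6-joint arm with a two-finger parallel gripper is mounted at the origin on a cart in front of the work surface, level with it; the furniture and walls round the work are solid. World frame = base frame: x ahead of the robot, y to its left, z up, the work surface at z = 0. Lengths are in mm, angles in rad, forces in N, time in s.
With the tool pointing down it reaches from about 300 to 775 mm from the base axis. Payload 14.6 kg.
Tool frame: the origin (TCP) lies on the centre line of the jaws, within the pads' length; the fingertips stand 19 mm ahead of it and the grasp point (between the pads) is the TCP (bot.tip_reach is the distance from the TCP to the fingertips, in mm); z points along the fingers, y is the line along which they close (so a half turn about z gives the same grasp; the last joint's range is limited). The gripper opens to 85 mm and grips with 20 to 120 N. Pads are 22 mm wide; open, the fingers measure 114 mm over their backs; the gripper's body (76 mm by 85 mm) begins 54 mm behind the grasp point. The pads swing forward as they close: fully open they stand 13 mm farther back than shut.
Start: joints at [1.192, 0.3, 1.521, -0, 1.321, -0.067], TCP at [168.722, 523.471, 228.481] pointing down, gripper open.
Joint ranges: [-3.03, 3.03], [-0.79, 2.21], [0.23, 2.52], [-1.04, 4.18], [0, 3.07], [-2.55, 2.55]. Speed limits (rad/s): [2.22, 2.22, 2.57, 3.14, 3.14, 3.14].

### API

Orientations are given as a unit quaternion [w, x, y, z].
In Python, from rig import bot gives the robot as it stands. Calls block until the motion is done:
- bot.move_to(position, orientation): joint-space move of the TCP to a pose.
- bot.servo_line(position, attitude=None, speed=150, until_force=None): straight line of the TCP; attitude=None keeps the orientation; speed is the mean speed in mm/s. With until_force (N) it stops when the force on the tool has changed by that much, and returns True; else False.
- bot.move_joints(angles): joint-space move.
- bot.move_gripper(opening, grip_force=None): finger opening in mm; grip_force is the grip in N (None keeps the last); returns when the fingers have stopped.
- bot.dwell(seconds).
- bot.ik(position, orientation): joint angles nearest the present ones, or None.
- bot.read_state(): the state.
- bot.read_camera(name): name is "side" or "top" or "wrist"; returns a dict with "image" (384x512x3 uint8, blue, green, red), "depth" (384x512 float32, mm along the optical axis (not along the pixel's ray), 0 where there is no reading), "fovy" (degrees; the focal length in pixels is half the picture's height over the tangent of half this angle, whatever the lens; pixels are square), "cx", "cy" (the principal point, pixels), "eye" and "attitude" of the camera in the world; the wrist camera has in their place "mount" (4x4, takes a point from camera to tool coordinates, whose origin is the TCP and whose axes are the flange's). Camera axes: x right, y down, z forward; pixel columns grow to the right and rows downward; lengths in mm; the calibration is good to about 2 mm. A picture is of the moment at which its call begins: read the wrist's pose just before it.
A pose or a line that the arm cannot do raises bot.MotionError and nothing moves.
- bot.finish_job(): hands the job in; it is judged then, once.
The state is a dict: "clock": time; "joint_positions": joint angles; "qvel": joint speeds; "effort": joint torques, N m; "ee_pos": TCP position; "tool_rot": TCP orientation; "ft_force": force on the tool from outside, world axes, zero at the start; "moment": the same for the moment, N m; "grip_width": finger opening in mm; "grip_force": force on a finger pad.
Only numpy, scipy, OpenCV 4.12 (cv2) and the standard library are available. Lean on these libraries where they do the work, as an engineer would, in place of code of your own. Each camera call takes 0.05 s, during which the arm holds its last target. There are 200 camera calls.

### The job

Slowly raise the saddle head of the ratchet prop until you have felt exactly three clicks of its pawl, then lower it gently, without dropping it, until the pawl takes it, and push it straight down with about 12 newtons to make sure that the pawl holds, without ramming it. Let go and leave the head standing at that third notch, ready to carry a sign panel; do not disturb the things around it.

Things in the scene. Friction and masses are not known exactly. Their poses are not given: they have to be found in the camera images.
- prop_stand: Bolted-down prop: dark steel foot plate 130 x 100 x 12 mm (8 mm off centre towards +x) with a grey square guide tube, 34 x 30 mm outside, standing on it. Origin on the table, on the axis of the column; z up. Its +x side carries the ratchet box.
- ratchet_box: Grey closed box 40 x 34 x 46 mm on the +x side of the tube, its top 102 mm above the table; origin at the centre of its underside. The pawl inside is unseen; its height there differs by up to 11 mm from one time to the next, so the heights of the clicks are not known beforehand. The pawl stands on a stiff rubber buffer, about 6 N per mm. It cannot be undone: a click too many cannot be taken back.
- column: Steel column 16 x 16 mm sliding straight up in the tube, weight about 3.6 N (2.9 to 4.4), with teeth 14 mm apart on its +x side and the dark saddle head on top, 50 mm along x, 36 mm along y: grip it across y. The head's sides are upright from 141 to 159 mm above the table when down, with 5 mm lips above at its x ends. Origin on the axis, at table height when down. It starts fully down; stop at 78 mm.
- head_top (a point): Floor of the saddle on top of the head, between the two lips, on the column axis; 159 mm above the table when the column is down. z up; x and y as the column's.
- clear_cup: clear tumbler, 71 mm wide, 83 mm high, a bystander; origin under its centre
- tape_roll: black roll of tape lying flat, 64 mm wide, 18 mm high, a bystander; origin under its centre
- cyano_bottle: small glue bottle, 27 mm wide, 69 mm high, a bystander; origin under its centre
- sanding_block: cork sanding block 60 x 100 x 28 mm, a bystander; origin under its centre
- tube_mouth (a point): Upper end of the guide tube, on the column axis, 105 mm above the table. Here the clicks are felt: as the column rises the pull on it grows by some 6 to 9 N over about 10 mm and then, within 1 to 2 mm, falls away to the weight or less: one click. The first comes 16 to 28 mm up, each next 14 mm higher. Lowered 1 to 6 mm after a click, the tooth's flat underside stands on the pawl. Let go above that, the column falls.
Not all that is in view belongs to the job. Leave any white look-alike of the prop_stand alone.

How it is judged (in metres and radians):
On the way, in this order (a step that is already met when the one before it is completed fails the run):
1. the head is raised to where its third click can come (distance of column from where it was at the start of the episode above 0.0425 m), for 0.1 s.
2. the column is pushed down on the pawl with about 12 N (contact force: the push and the column's own weight) (contact force between ratchet_box and column above 11 N and distance of column from where it was at the start of the episode above 0.037 m), for 0.2 s.
At the end, for the whole second after the job is handed in: The column stands at rest on the pawl at its third notch (41.7 to 55.7 mm above its start, according to the hidden height of the pawl; the second notch lies below 41 mm and the fourth above 56.5 mm), and the fingers are off it (distance of column from where it was at the start of the episode between 0.0417 and 0.0557 m and linear speed of column below 0.005 m/s and contact force between the fingers and column below 0.1 N); the robot touches nothing.
It fails at once if the head is dropped or jerked: the column moves faster than 0.2 m/s (linear speed of column above 0.2 m/s).
It fails at once if the column is rammed on to the pawl or pulled against it with more than 26 N (contact force between ratchet_box and column above 26 N).
It fails at once if a bystander (tumbler, tape roll, small glue bottle, sanding block) is moved by more than 20 mm (distance of any of clear_cup, tape_roll, cyano_bottle, sanding_block from where it was at the start of the episode above 0.02 m).
It also fails if it takes over 72 s, if anything falls off the work surface, if the arm or the gripper's body presses on something with over 40 N, if the wrist force passes 120 N, or if a joint passes its speed limit or range.

## Working session

There is one attempt and no reset: what is moved stays moved. The work goes in short steps, each a Python script; the robot and the scene stay as the last script left them, time stands still between calls to the robot, and variables do not carry over. Pictures are saved under pics/ and viewed, at most 10 in all, crops included, and the job is handed in when it is done.

```bash
ls; mkdir -p pics; cat > h.py <<'E'
import numpy as np, cv2
from rig import bot
from scipy.spatial.transform import Rotation as R
def q2R(q): return R.from_quat([q[1],q[2],q[3],q[0]]).as_matrix()
def att(a):
    a=np.array(a); return a if a.shape==(3,3) else q2R(a)
def cloud(d,pose=None):
    im,D=d["image"],d["depth"]; h,w=D.shape
    f=h/2/np.tan(np.radians(d["fovy"])/2)
    v,u=np.mgrid[:h,:w]; P=np.dstack([(u-d["cx"])/f*D,(v-d["cy"])/f*D,D])
    if "eye" in d: return P@att(d["attitude"]).T+np.array(d["eye"])
    p,q=pose; M=np.array(d["mount"]); P=P@M[:3,:3].T+M[:3,3]
    return P@q2R(q).T+np.array(p)
E
python3 - <<'E'
from h import *
for n in("top","side"):
    d=bot.read_camera(n); cv2.imwrite(f"pics/{n}.png",d["image"]); np.save(f"pics/{n}.npy",cloud(d)); print(n,d["eye"],d["attitude"],d["fovy"],(d["depth"]>0).mean())
s=bot.read_state(); print(s)
E
```

```text
pics
top [ 365.67070196  -28.03253032 1128.52434446] [ 0.07348755 -0.7001873   0.70651896 -0.07189081] 57.136326149046596 0.9963531494140625
side [ 527.00902176 1139.3036905   564.97004218] [ 9.03366813e-03 -7.31147687e-05  8.21709908e-01 -5.69834375e-01] 46.569490739679516 0.9960428873697916
{'clock': 0.1, 'joint_positions': array([ 1.19237785e+00,  3.00400134e-01,  1.52151308e+00, -3.22624417e-06,
        1.32069262e+00, -6.65919566e-02]), 'qvel': array([ 0.00050437, -0.00127278, -0.00127477,  0.00077754,  0.00072774,
       -0.00186588]), 'effort': array([-1.60517779e-03, -5.44376922e+01, -3.62374091e+01, -1.48090262e-04,
        2.99958672e-03, -3.71086014e-05]), 'ee_pos': array([168.66090332, 523.28245449, 227.98900714]), 'tool_rot': array([-1.10267606e-04,  1.55281933e-01,  9.87870065e-01, -4.94449257e-04]), 'ft_force': array([-0.79938377, -0.38333408,  0.29455238]), 'moment': array([ 0.02536918, -0.03099892,  0.04830887]), 'grip_force': 0.0, 'grip_width': 85.38645620314172}
```

View pics/top.png

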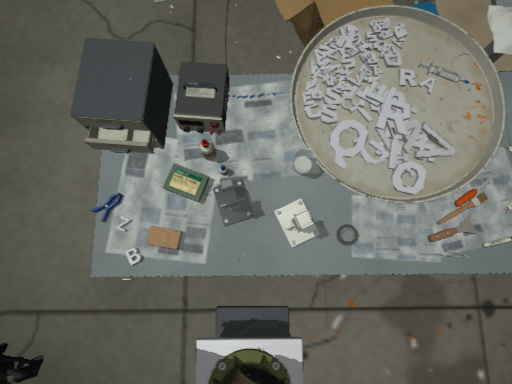

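View pics/side.png

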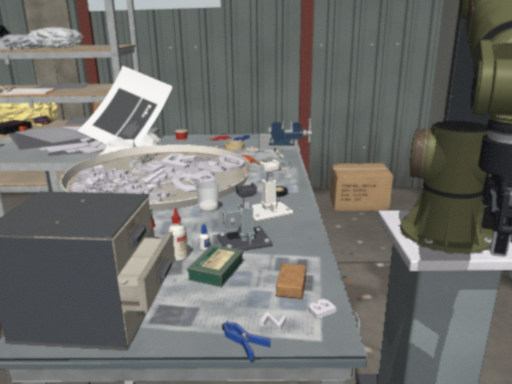

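```bash
python3 - <<'E'
from h import *
t=cv2.imread("pics/top.png");s=cv2.imread("pics/side.png")
a=cv2.resize(t[160:260,195:325],None,fx=4,fy=4,interpolation=2)
b=cv2.resize(s[170:260,195:305],None,fx=4,fy=4,interpolation=2)
h=max(a.shape[0],b.shape[0]); 
c=np.zeros((h,a.shape[1]+b.shape[1],3),np.uint8); c[:a.shape[0],:a.shape[1]]=a; c[:b.shape[0],a.shape[1]:]=b
c=cv2.resize(c,(800,int(h*800/c.shape[1]))); cv2.imwrite("pics/z.png",c)
C=np.load("pics/top.npy"); np.set_printoptions(suppress=True,precision=0)
for u,v in [(233,200),(222,185),(240,183),(296,222),(347,234),(303,165),(222,168),(165,238),(205,147),(186,181),(205,110)]: print(u,v,C[v,u])
m=(C[...,2]>60); 
for n in("top","side"):
    C=np.load(f"pics/{n}.npy"); 
    for lo,hi in((90,110),(130,180)):
        m=(C[...,2]>lo)&(C[...,2]<hi)&(C[...,0]>250)&(C[...,0]<700)&(abs(C[...,1])<300)
        k,l,st,ce=cv2.connectedComponentsWithStats(m.astype(np.uint8))
        for i in range(1,k):
            if st[i,4]>8: P=C[l==i]; print(n,lo,st[i],P.mean(0),P.min(0),P.max(0))
E
```

```text
233 200 [544.  38. 162.]
222 185 [600.  75. 101.]
240 183 [625.  25.  22.]
296 222 [ 488. -143.   94.]
347 234 [ 460. -315.   -0.]
303 165 [ 683. -180.   21.]
222 168 [663.  79.  64.]
165 238 [450. 258.  25.]
205 147 [719. 127. 105.]
186 181 [630. 196.  36.]
205 110 [835. 129. 115.]
top 90 [221 179  13  10  78] [606.  60. 101.] [592.  42.  93.] [620.  78. 107.]
top 90 [294 217   7  11  24] [ 487. -145.  102.] [ 472. -154.   90.] [ 502. -137.  110.]
top 130 [222 186  18  21 239] [556.  45. 160.] [529.  21. 145.] [584.  68. 168.]
top 130 [294 208  20  22 249] [ 490. -157.  160.] [ 462. -183.  146.] [ 519. -133.  169.]
side 90 [262 179  14   8  91] [ 494. -146.   99.] [ 474. -166.   90.] [ 514. -129.  110.]
side 90 [223 204  30  13 249] [580.  63.  99.] [543.  32.  90.] [620.  84. 110.]
side 130 [260 160  20  13 187] [ 490. -145.  152.] [ 462. -175.  133.] [ 520. -123.  164.]
side 130 [236 183  21  16 248] [557.  58. 152.] [532.  29. 130.] [585.  74. 164.]
```

View pics/z.png

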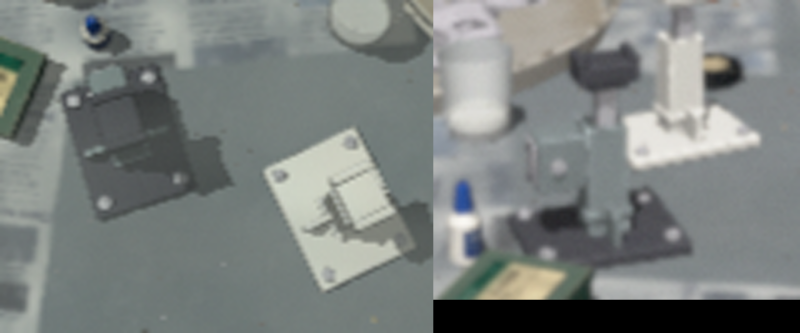

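```bash
cat >> h.py <<'E'
def quat(th,flip=0):
    y=np.array([-np.sin(th),np.cos(th),0])*(-1 if flip else 1); z=np.array([0,0,-1.]); x=np.cross(y,z)
    q=R.from_matrix(np.c_[x,y,z]).as_quat(); return [q[3],q[0],q[1],q[2]]
E
python3 - <<'E'
from h import *
np.set_printoptions(suppress=True,precision=2)
th=np.radians(15)
for f in(0,1): print(f,bot.ik([556,47,300],quat(th,f)),bot.ik([556,47,148],quat(th,f)))
j=[bot.ik([556,47,300],quat(th,f)) for f in (0,1)]
f=int(np.argmin([9 if a is None else abs(a[5]) for a in j])); print(f)
bot.servo_line([168.7,523.5,330]); 
bot.move_to([546,47,300],quat(th,f)); bot.dwell(.5)
s=bot.read_state(); d=bot.read_camera("wrist"); C=cloud(d,(s["ee_pos"],s["tool_rot"])); np.save("pics/w.npy",C)
cv2.imwrite("pics/w.png",d["image"]); print(s["clock"],s["ee_pos"],s["joint_positions"],s["ft_force"],d["mount"])
for lo,hi in((6,20),(98,110),(150,170)):
    m=(C[...,2]>lo)&(C[...,2]<hi)&(abs(C[...,0]-556)<110)&(abs(C[...,1]-47)<110)
    k,l,st,ce=cv2.connectedComponentsWithStats(m.astype(np.uint8))
    for i in range(1,k):
        if st[i,4]>200: P=C[l==i]; print(lo,st[i],np.median(P,0),cv2.minAreaRect(P[:,:2].astype(np.float32)))
E
```

```text
0 [ 0.02  0.27  1.39 -0.    1.48 -1.81] [ 0.02  0.4   1.59 -0.    1.16 -1.81]
1 [ 0.02  0.27  1.39 -0.    1.48  1.33] [ 0.02  0.4   1.59 -0.    1.16  1.33]
1
3.6 [545.99  47.05 300.01] [0.02 0.25 1.42 0.   1.47 1.33] [0.5  1.13 0.24] [[   0.     -0.95   -0.32   81.85]
 [   1.      0.     -0.     -0.23]
 [   0.     -0.32    0.95 -145.57]
 [   0.      0.      0.      1.  ]]
6 [ 217   94   69   89 3037] [583.18  63.19  12.16] ((566.6222534179688, 50.41239929199219), (129.9429168701172, 99.67678833007812), 17.539398193359375)
98 [ 237  105   30   38 1018] [597.39  59.63 101.98] ((597.085205078125, 59.69548797607422), (41.14995193481445, 33.9088249206543), 17.433013916015625)
150 [ 235  142   37   51 1707] [560.22  48.09 159.48] ((559.2319946289062, 47.69963073730469), (50.182857513427734, 36.04481506347656), 17.521766662597656)
```

View pics/w.png

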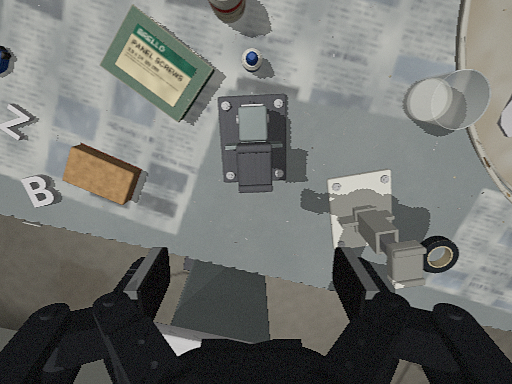

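The wrist image shows the dark prop's head at about (254,167) and its box at (252,124). The white look-alike is well clear at (365,225). Next I grip the head across y.

```bash
python3 - <<'E'
from h import *
np.set_printoptions(suppress=True,precision=2)
q=quat(np.radians(17.5),1); x,y=559.1,47.9
bot.move_to([x,y,230],q); bot.move_gripper(60)
print(bot.servo_line([x,y,150],q,speed=60,until_force=6)); bot.dwell(.3)
s=bot.read_state(); print(s["clock"],s["ee_pos"],s["ft_force"])
bot.move_gripper(30,grip_force=70); bot.dwell(.3)
for i in range(3):
    s=bot.read_state(); print(s["clock"],s["ee_pos"],s["ft_force"],s["moment"],s["grip_width"],s["grip_force"]); bot.dwell(.05)
E
```

```text
False
6.1917 [559.15  47.89 150.11] [-0.54  0.54 -0.27]
6.85 [559.41  47.14 150.66] [-0.85 -5.89  4.88] [-1.06  0.2  -0.04] 33.5277306630753 69.09401893615723
6.9 [559.41  47.15 150.66] [-1.31 -5.    4.23] [-0.98  0.19 -0.  ] 33.28714618216126 69.09477353096008
6.95 [559.42  47.15 150.67] [-1.43 -5.87  5.9 ] [-1.04  0.15 -0.  ] 33.57480037752854 69.09485578536987
```

```bash
cat >> h.py <<'E'
def fz(n=4):
    f=[]
    for _ in range(n): f.append(bot.read_state()["ft_force"]); bot.dwell(.01)
    return np.mean(f,0)
def raise_clicks(X,Y,z,n,zmax,speed=6,step=.8):
    log=[];hi=-9;lo=99;c=0
    while z<zmax:
        z+=step; bot.servo_line([X,Y,z],speed=speed); F=fz(); p=-F[2]; za=bot.read_state()["ee_pos"][2]
        log.append((round(z,1),round(za,1),round(p,1)))
        if p>hi: hi=p
        if hi-p>4 and hi>6:
            c+=1; log.append("CLICK"); hi=p
            if c==n: break
    print(*log); s=bot.read_state(); print(c,z,s["clock"],s["ee_pos"],F,s["grip_width"])
E
python3 - <<'E'
from h import *
raise_clicks(559.4,47.1,149.5,1,182)
E
```

```text
(150.3, np.float64(150.7), np.float64(-5.8)) (151.1, np.float64(150.8), np.float64(3.0)) (151.9, np.float64(151.8), np.float64(4.3)) (152.7, np.float64(152.8), np.float64(3.8)) (153.5, np.float64(153.5), np.float64(3.6)) (154.3, np.float64(154.3), np.float64(3.2)) (155.1, np.float64(155.1), np.float64(3.5)) (155.9, np.float64(155.9), np.float64(4.0)) (156.7, np.float64(156.7), np.float64(3.3)) (157.5, np.float64(157.5), np.float64(4.2)) (158.3, np.float64(158.3), np.float64(3.8)) (159.1, np.float64(159.1), np.float64(3.6)) (159.9, np.float64(159.9), np.float64(3.7)) (160.7, np.float64(160.7), np.float64(3.7)) (161.5, np.float64(161.5), np.float64(3.6)) (162.3, np.float64(162.3), np.float64(3.8)) (163.1, np.float64(163.1), np.float64(3.4)) (163.9, np.float64(163.9), np.float64(4.0)) (164.7, np.float64(164.8), np.float64(3.3)) (165.5, np.float64(165.5), np.float64(4.3)) (166.3, np.float64(166.2), np.float64(5.5)) (167.1, np.float64(167.0), np.float64(7.6)) (167.9, np.float64(167.9), np.float64(8.1)) (168.7, np.float64(168.7), np.float64(8.5)) (169.5, np.float64(169.5), np.float64(8.9)) (170.3, np.float64(170.3), np.float64(9.3)) (171.1, np.float64(171.1), np.float64(9.9)) (171.9, np.float64(171.9), np.float64(10.0)) (172.7, np.float64(172.7), np.float64(10.5)) (173.5, np.float64(173.5), np.float64(11.1)) (174.3, np.float64(174.3), np.float64(11.1)) (175.1, np.float64(176.1), np.float64(0.4)) CLICK
1 175.10000000000036 17.15 [559.50594035  47.11413915 176.14238957] [-5.39782767 -4.01370749 -0.44474731] 33.41694585889054
```

```bash
python3 - <<'E'
from h import *
raise_clicks(559.4,47.1,175.1,2,205.5)
E
```

```text
(175.9, np.float64(176.9), np.float64(2.2)) (176.7, np.float64(177.5), np.float64(3.8)) (177.5, np.float64(178.2), np.float64(4.1)) (178.3, np.float64(178.9), np.float64(4.0)) (179.1, np.float64(179.5), np.float64(3.8)) (179.9, np.float64(180.0), np.float64(5.1)) (180.7, np.float64(180.6), np.float64(7.0)) (181.5, np.float64(181.5), np.float64(8.2)) (182.3, np.float64(182.3), np.float64(8.5)) (183.1, np.float64(183.1), np.float64(8.4)) (183.9, np.float64(183.9), np.float64(9.0)) (184.7, np.float64(184.7), np.float64(9.3)) (185.5, np.float64(185.5), np.float64(10.0)) (186.3, np.float64(186.3), np.float64(9.9)) (187.1, np.float64(187.1), np.float64(10.1)) (187.9, np.float64(187.9), np.float64(11.1)) (188.7, np.float64(188.7), np.float64(11.1)) (189.5, np.float64(190.5), np.float64(1.5)) CLICK (190.3, np.float64(191.2), np.float64(3.7)) (191.1, np.float64(192.0), np.float64(4.0)) (191.9, np.float64(192.8), np.float64(3.8)) (192.7, np.float64(193.5), np.float64(3.8)) (193.5, np.float64(194.2), np.float64(6.0)) (194.3, np.float64(194.5), np.float64(6.6)) (195.1, np.float64(195.1), np.float64(7.3)) (195.9, np.float64(195.9), np.float64(8.4)) (196.7, np.float64(196.7), np.float64(8.6)) (197.5, np.float64(197.5), np.float64(8.9)) (198.3, np.float64(198.3), np.float64(9.2)) (199.1, np.float64(199.1), np.float64(10.0)) (199.9, np.float64(199.9), np.float64(9.5)) (200.7, np.float64(200.7), np.float64(10.4)) (201.5, np.float64(201.5), np.float64(11.1)) (202.3, np.float64(202.3), np.float64(11.7)) (203.1, np.float64(204.2), np.float64(0.2)) CLICK
2 203.1000000000004 28.2333 [559.46751192  47.09457715 204.17599135] [-5.75554821 -4.33715854 -0.17995668] 33.07193642773872
```

Three clicks felt. Next I lower slowly until the pawl takes the column, then push until Fz is about +12 N.

```bash
python3 - <<'E'
from h import *
z=204.0; log=[]; z3=203.1
while z>193:
    z-=.4; bot.servo_line([559.4,47.1,z],speed=5); F=fz()
    log.append((round(z,1),round(float(bot.read_state()["ee_pos"][2]),1),round(float(F[2]),1)))
    if F[2]>11: break
bot.dwell(.5); print(*log); F=fz(); s=bot.read_state(); print(s["clock"],s["ee_pos"],F)
E
```

```text
(203.6, 204.7, -1.7) (203.2, 204.4, -1.4) (202.8, 204.1, 0.3) (202.4, 203.9, 0.8) (202.0, 203.6, 2.0) (201.6, 203.3, 2.8) (201.2, 203.0, 3.6) (200.8, 202.8, 5.0) (200.4, 202.5, 6.0) (200.0, 202.2, 7.4) (199.6, 201.9, 8.6) (199.2, 201.7, 9.8) (198.8, 201.4, 10.9) (198.4, 201.1, 11.5)
32.7333 [559.56084951  47.1359897  201.13032594] [-11.58611589  -4.49245759  11.71715565]
```

```bash
python3 - <<'E'
from h import *
np.set_printoptions(suppress=True,precision=2)
z=197.9; bot.servo_line([559.4,47.1,z],speed=5); bot.dwell(.4); print(fz(),bot.read_state()["ee_pos"])
while z<204:
    z+=.4; bot.servo_line([559.4,47.1,z],speed=5); F=fz()
    if F[2]<3.5: break
s=bot.read_state(); print(z,s["ee_pos"],F,s["clock"])
bot.move_gripper(60); bot.dwell(.3); s=bot.read_state(); print(s["ee_pos"],s["ft_force"],s["grip_width"],s["clock"])
p=s["ee_pos"]; bot.servo_line([559.4,47.5,290],speed=60)
bot.servo_line([546,47,350],speed=100); bot.dwell(.4)
s=bot.read_state(); d=bot.read_camera("wrist"); C=cloud(d,(s["ee_pos"],s["tool_rot"])); cv2.imwrite("pics/w2.png",d["image"])
m=(abs(C[...,0]-559)<12)&(abs(C[...,1]-48)<10)&(C[...,2]>140); print(np.median(C[m],0),m.sum(),s["clock"],s["ft_force"])
E
```

```text
[-13.17  -4.54  13.52] [559.57  47.1  200.77]
201.50000000000006 [559.53  47.12 203.3 ] [-7.86 -4.51  3.46] 35.9667
[559.43  47.13 201.51] [-1.17  0.16 -0.1 ] 59.711494197846235 36.6417
[558.06  46.86 434.72] 4002 39.4333 [-0.83  0.87 -0.08]
```

```bash
python3 - <<'E'
from h import *
s=bot.read_state(); d=bot.read_camera("wrist"); C=cloud(d,(s["ee_pos"],s["tool_rot"])); cv2.imwrite("pics/w3.png",d["image"])
m=(abs(C[...,0]-559)<12)&(abs(C[...,1]-48)<10)&(C[...,2]>140)&(C[...,2]<300); print(np.median(C[m],0),m.sum())
C=cloud(bot.read_camera("side")); m=(abs(C[...,0]-559)<25)&(abs(C[...,1]-48)<30)&(C[...,2]>140)&(C[...,2]<260); print(np.percentile(C[m][:,2],[1,50,99]))
E
```

```text
[559.20521435  48.08173653 212.59647547] 449
[140.86674163 199.02533645 216.36060005]
```

View pics/w2.png

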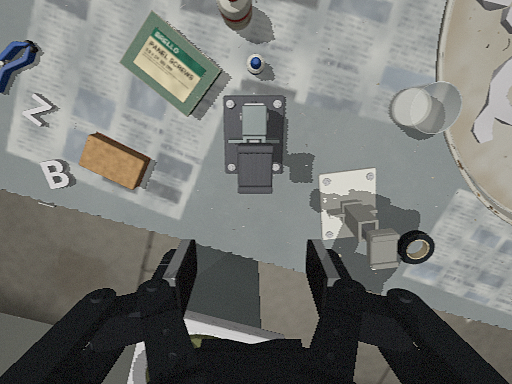

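The head at about (255,170) now stands at 212.6 mm, a lift of about 53 mm, and the gripper is clear. The bystanders look unmoved.

```bash
python3 -c "
from rig import bot
print(bot.finish_job())"
```

```text
the job is handed in; nothing more can be done
None
```

The job is handed in at about 40 s on the robot's clock (the verdict was not returned): I felt three clicks, the pawl held a downward push of about 13.5 N, and the head was left standing about 53 mm up with the gripper clear and the bystanders apparently unmoved.

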